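# Draw the piston's tray out of the interlocked tray rack and lock it open

## Task

Bring the piston forward for fitting: with a fingertip, push the rack's locking bolt clear of the tray that holds the piston, hook a fingertip behind that tray's front lip and draw the tray smoothly out to its stop, then push the bolt back into it so that the tray is locked open. Leave the other tray shut and the two parts lying untouched in their trays; nothing is picked up, and the things round about stay where they are.

Things in the scene. Friction and masses are not known exactly. Their poses are not given: they have to be found in the camera images.
- tray_rack: Low grey steel rack screwed to the bench, two steel trays side by side in it; 155 mm deep (x), 264 mm wide (306 over its low screw lugs). Origin: centre of its underside; +x to its back, +y to its left. It stays put; the trays come out to -x. Between them a fixed island 48 mm wide, 48 mm high (67 mm at the bolt's channel).
- tray_left (a joint): How far the left tray (+y side) is drawn out along the rack's -x, m: 0 shut, 0.100 at its stop. About 3 N friction (+8 N per m/s), stays where left, 0.6 kg. On its inner side stands a steel strip 5 mm thick, top 66 mm high, with two notches: the bolt sits in the front one when shut (3 mm play) and can enter the rear one when fully out; between them it bars the bolt.
- tray_right (a joint): The same for the right tray (-y side). Both trays, when shut, in the rack's frame: x -82 to 62 mm, 27 to 125 mm to either side of y = 0; inner floor 12 mm above the bench, side walls 42 mm high; finger well behind the front wall x -77 to -29 mm and 90 mm wide, then a 34 mm high divider, then the part's compartment to x = 59 mm.
- lip_left (a point): Middle of the left tray's front lip, the rolled rim (7 mm thick) along the top of its front wall, 52.5 mm above the bench. The rim's back face, the side to hook, is 2 mm behind this point (the rack's +x), its front face 5 mm before it. Behind it the empty finger well, 46 mm long, its floor 40.5 mm below this point. Travels with the tray.
- lip_right (a point): The same point on the right tray's front lip.
- bolt (a joint): Locking bolt, m: a square steel bar (12 x 12 x 68 mm, 56 mm above the bench) sliding along the rack's y between hard stops, -0.011 (right) to +0.011 (left). Found near 0, its ends 7 mm deep in both trays' strips, both locked. Below -0.007 the left tray is free, above +0.007 the right one: never both. About 2.5 N friction; stays where left.
- knob_top (a point): Centre of the top of the bolt's black knob, 96 mm above the bench, 58 mm before the rack's origin (its -x), higher than all near it. The knob is an upright cylinder 18 mm in diameter and 26 mm high below this point; pushed sideways along the rack's y it moves the bolt with it.
- piston: Plain metal piston, an upright cylinder 64 mm in diameter and 53 mm high with ring grooves, 0.2 to 0.4 kg, standing in the compartment of one tray (left or right varies). Origin: centre of its underside.
- bearing: Ball bearing, a flat ring 62 mm in diameter and 16 mm high, lying in the other tray. Origin: centre of its underside.
- grease_tin: Bystander: round tin with lid, 70 mm in diameter, 64 mm high, on the bench to the right of the rack. Origin: centre of its underside.
- bush: Bystander: bronze bush, 40 mm in diameter, 45 mm high, on the bench to the left of the rack. Origin: centre of its underside.
- nut: Bystander: steel hexagon nut, 36 x 41 x 19 mm, to the left of the rack. Origin: centre of its underside.
- screw: Bystander: steel hexagon screw 79 mm long, lying to the right of the rack. Origin: centre of its underside.
- tape_measure: Bystander: tape measure, 34 x 78 x 60 mm, at the right of the bench. Origin: centre of its underside.
- screwdriver: Bystander: screwdriver, 212 mm long, lying to the right behind the vice. Origin: centre of its underside.
Mind the look-alikes: they are no part of the job. Of the things that look like the bearing, the middle-sized one is meant.

How it is judged:
By the outcome, as a careful person would: the job done as asked, in the order asked, and still so for the second after the job is handed in, with the robot touching nothing.
It also fails if it takes over 48 s, if anything falls off the work surface, if the arm or the gripper's body presses on something with over 40 N, if the wrist force passes 120 N, or if a joint passes its speed limit or range.

## Robot

A 6-joint arm with a two-finger parallel gripper is mounted at the origin on a cart in front of the work surface, level with it; the furniture and walls round the work are solid. World frame = base frame: x ahead of the robot, y to its left, z up, the work surface at z = 0. Lengths are in m, angles in rad, forces in N, time in s.
With the tool pointing down it reaches from about 0.275 to 0.725 m from the base axis. Payload 5.6 kg.
Tool frame: the origin (TCP) lies at the very end of the fingers, on their centre line; the grasp point (between the pads) lies arm.hold_point_z behind it (arm.hold_point_z is the distance from the TCP to the grasp point, in m); z points along the fingers, y is the direction in which the jaws open and shut (so a half turn about z gives the same grasp; the last joint's range is limited). The gripper opens to 85 mm and grips with 20 to 120 N. Pads are 22 mm wide; open, the fingers measure 114 mm over their backs; the gripper's body (76 mm by 85 mm) begins 54 mm behind the grasp point. The pads swing forward as they close: fully open they stand 13 mm farther back than shut.
Start: joints at [-0.856, 0.255, 0.108, 0, -1.424, -0.285], TCP at [0.229, -0.5, 0.231] pointing down, gripper open.
Joint ranges: [-2.95, 2.95], [-1.21, 1.97], [-1.09, 1.5], [-2.87, 1.71], [-2.94, -0.07], [-3.05, 3.05]. Speed limits (rad/s): [2.57, 2.57, 3.14, 3.14, 3.14, 3.14].

## Interface

Orientations are given as a unit quaternion [x, y, z, w].
In Python, from plant import arm gives the robot as it stands.
- The arm moves only by the tool move_arm, never from a script. Its argument "targets" is a list that holds one entry, the list of rows, each a list of 7 numbers: the shift along the tool's x, y, z in m, then the turn, a rotation vector about the tool's x, y, z in rad, then the finger opening in m, from 0 to 0.0854. In form: [[[tx, ty, tz, rx, ry, rz, claw], ...]]. A call has 1 to 20 rows; each row is the pose to reach, as a shift and turn from the pose measured when the call began, along the tool's axes at that moment; what a row does not reach only later rows make up. A row lasts 1/10 s, in which the tool goes at most 50 mm and 8.59 degrees, less where a joint would pass 70% of its speed; a pose out of reach is approached as far as the arm can. A call with a gripper value outside its range is refused whole. The fingers move at their own pace and stop on an object; "newtons" is the grip in N (left out, the last holds). Time passes only in rows, so rows that repeat a pose let the fingers close. It gives the time, the measured TCP pose, the force and the opening at its end, in the units of the state.
- arm.observe(): the state, without advancing time (a new reading comes with each control period).
- arm.camera(name): name is "side" or "top" or "wrist"; returns the picture (400x640x3 uint8, red, green, blue); there is no depth.
- arm.camera_params(name): a dict with "fx", "fy", "cx", "cy" (pixels), "R" (3x3) and "t" (3): a world point X has camera coordinates R X + t; the wrist camera has in their place "tool_from_camera" (4x4, takes a point from camera to tool coordinates, whose origin is the TCP and whose axes are the flange's). Camera axes: x right, y down, z forward; pixel columns grow to the right and rows downward; lengths in m; the calibration is good to about 2 mm. A picture is of the moment at which its call begins: read the wrist's pose just before it. camera_params takes no time and is no camera call.
- arm.close_job(): hands the job in, once; it reports no verdict.
The state is a dict: "time_s": time; "joints": joint angles; "dq": joint speeds; "effort": joint torques, N m; "eef_pos": TCP position; "orientation": TCP orientation; "wrist_force": force on the tool from outside, world axes, zero at the start; "ft_torque": the same for the moment, N m; "grip_width": finger opening in m.
Only numpy, scipy, OpenCV 4.12 (cv2) and the standard library are available. Lean on these libraries where they do the work, as an engineer would, in place of code of your own. Each camera call takes 0.05 s, during which the arm holds its last target.

## Working session

There is one attempt and no reset: what is moved stays moved. The work goes in short steps, Python scripts to look and compute and a tool call to move; the robot and the scene stay as the last step left them, time stands still between calls to the robot, and variables do not carry over. Pictures are saved under pics/ and viewed, and the job is handed in when it is done.

Besides the shell and the picture viewer there is one more tool, called after ">>>" by a JSON object that holds its "name" and its "arguments". move_arm: Moves the arm, as the interface text tells. Its arguments: {"type":"object","properties":{"targets":{"type":"array","items":{"type":"array","items":{"type":"array","items":{"type":"number"}}}},"newtons":{"type":"number"}},"required":["targets"]}

```bash
ls; mkdir -p pics
python3 - <<'E'
from plant import arm
import cv2,numpy as np
s=arm.observe(); print({k:np.round(v,3).tolist() for k,v in s.items()})
print(arm.hold_point_z)
for n in ["side","top","wrist"]:
    cv2.imwrite(f"pics/{n}0.png",arm.camera(n)[:,:,::-1]); print(n,arm.camera_params(n))
E
```

```text
pics
{'time_s': 0.0, 'joints': [-0.856, 0.256, 0.107, -0.0, -1.424, -0.285], 'dq': [0.001, -0.0, -0.0, -0.0, 0.0, 0.0], 'effort': [-0.0, -38.663, 23.794, 5.365, -0.006, -0.0], 'eef_pos': [0.229, -0.499, 0.23], 'orientation': [-0.213, 0.977, 0.001, -0.0], 'wrist_force': [0.726, -0.049, -0.745], 'ft_torque': [0.036, -0.015, -0.031], 'grip_width': 0.086}
0.0187
side {'fx': 362.9803522920044, 'fy': 362.9803522920044, 'cx': 318.7619890312237, 'cy': 197.82307687105643, 'R': array([[-8.42550035e-01, -5.38617477e-01,  8.08026044e-04],
       [-3.47877979e-01,  5.43032992e-01, -7.64261789e-01],
       [ 4.11205971e-01, -6.44209891e-01, -6.44905625e-01]]), 't': array([0.48377301, 0.23486101, 0.95099472])}
top {'fx': 501.91690369722346, 'fy': 501.91690369722346, 'cx': 318.44835523744683, 'cy': 203.65635064842382, 'R': array([[-0.0210484 , -0.99977491, -0.00266432],
       [-0.98071818,  0.02116493, -0.1942779 ],
       [ 0.19429056, -0.00147629, -0.98094291]]), 't': array([0.03706126, 0.53801957, 1.59480954])}
wrist {'fx': 314.4947973527589, 'fy': 314.4947973527589, 'cx': 320.52956070637043, 'cy': 198.7754511430629, 'tool_from_camera': array([[-5.89025853e-04, -9.48655626e-01, -3.16310221e-01,
         8.12690204e-02],
       [ 9.99999198e-01, -2.04153884e-04, -1.24989211e-03,
        -1.92038593e-03],
       [ 1.12114122e-03, -3.16310704e-01,  9.48654986e-01,
        -1.42246157e-01],
       [ 0.00000000e+00,  0.00000000e+00,  0.00000000e+00,
         1.00000000e+00]])}
```

View pics/side0.png

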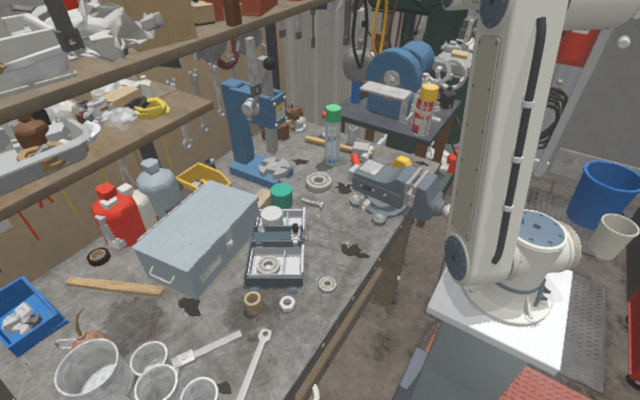

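View pics/top0.png

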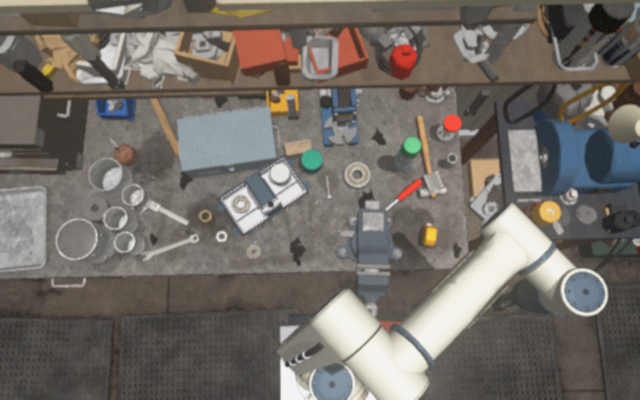

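View pics/wrist0.png

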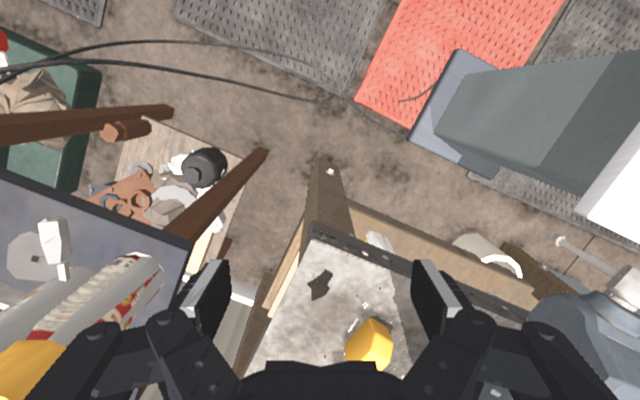

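Run:
```python
import cv2
a=cv2.imread("pics/top0.png")[140:255,180:380]; cv2.imwrite("pics/top0c.png",cv2.resize(a,None,fx=4,fy=4,interpolation=cv2.INTER_CUBIC))
a=cv2.imread("pics/side0.png")[170:310,210:350]; cv2.imwrite("pics/side0c.png",cv2.resize(a,None,fx=4,fy=4,interpolation=cv2.INTER_CUBIC))
```

```text
(no output)
```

View pics/top0c.png

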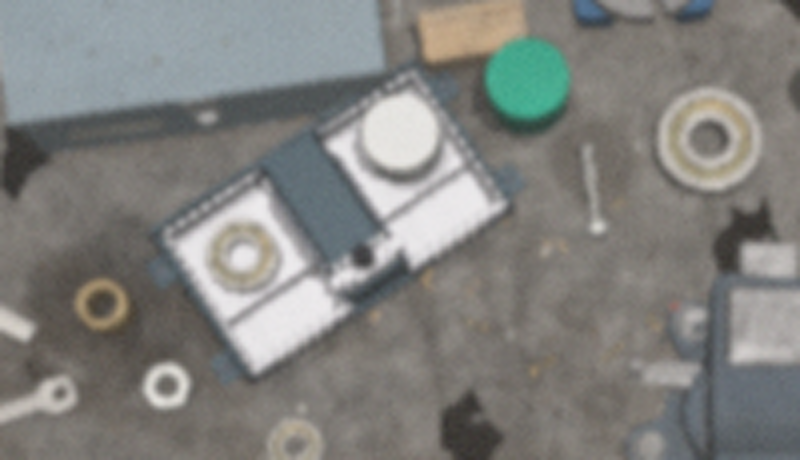

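View pics/side0c.png

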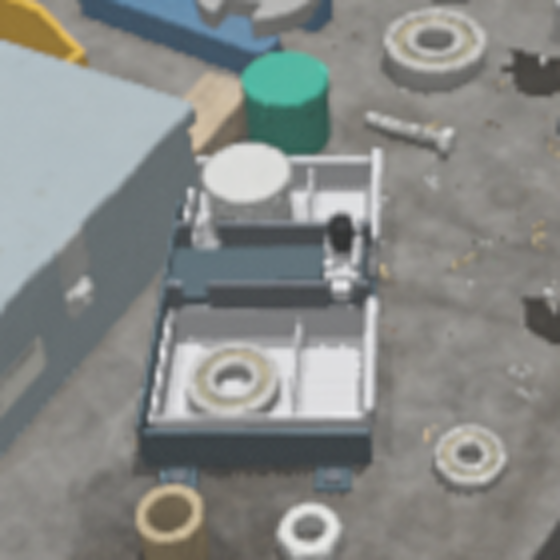

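```bash
cat > h.py <<'E'
from plant import arm
import numpy as np,cv2
from scipy.spatial.transform import Rotation as Ro
def cam(n,pose=None):
    p=arm.camera_params(n)
    if n=="wrist":
        T=np.array(p["tool_from_camera"]); s=pose or arm.observe()
        W=np.eye(4);W[:3,:3]=Ro.from_quat(s["orientation"]).as_matrix();W[:3,3]=s["eef_pos"]
        M=W@T; return p,M[:3,:3],M[:3,3]
    R=p["R"];return p,R.T,-R.T@p["t"]
def ray(n,u,v,pose=None):
    p,R,c=cam(n,pose); d=R@np.array([(u-p["cx"])/p["fx"],(v-p["cy"])/p["fy"],1]);return c,d
def onz(n,u,v,z,pose=None):
    c,d=ray(n,u,v,pose); return c+d*(z-c[2])/d[2]
def proj(n,X,pose=None):
    p,R,c=cam(n,pose); q=R.T@(np.array(X)-c); return p["fx"]*q[0]/q[2]+p["cx"],p["fy"]*q[1]/q[2]+p["cy"]
def totool(X,pose=None):
    s=pose or arm.observe(); return Ro.from_quat(s["orientation"]).inv().apply(np.array(X)-s["eef_pos"])
E
python3 - <<'E'
from h import *
np.set_printoptions(precision=4,suppress=True)
f=lambda x,y:(180+(x-1.5)/4,140+(y-1.5)/4)
print("knob top",onz("top",*f(362,257),.096))
g=lambda x,y:(210+(x-1.5)/4,170+(y-1.5)/4)
print("knob side",onz("side",*g(341,217),.096))
C=[onz("top",*f(*q),.05)for q in[(255,375),(510,205),(160,235),(415,72)]]
for c in C:print(c)
for a,b in((0,1),(2,3),(0,2),(1,3)):
  d=C[b]-C[a];print(np.linalg.norm(d),np.degrees(np.arctan2(d[1],d[0])))
print("tin",onz("top",*f(528,80),.064),"piston",onz("top",*f(400,133),.065),"bush",onz("top",*f(102,304),.045))
E
```

```text
knob top [0.5328 0.1801 0.096 ]
knob side [0.5378 0.1787 0.096 ]
[0.446  0.2717 0.05  ]
[0.5831 0.0621 0.05  ]
[0.564 0.351 0.05 ]
[0.6989 0.1397 0.05  ]
0.25045888895538 -56.81565891311826
0.2506310433008259 -57.431365118271565
0.1421407070046411 33.886222797739386
0.1394457786847149 33.83499423435637
tin [0.6858 0.0451 0.064 ] piston [0.6425 0.1515 0.065 ] bush [0.5082 0.3986 0.045 ]
```

```bash
cat >> h.py <<'E'
YAW=np.radians(33.2); O=np.array([0.5814,0.2116,0])
def r2w(x,y,z): return O+np.array([np.cos(YAW)*x-np.sin(YAW)*y,np.sin(YAW)*x+np.cos(YAW)*y,z])
def w2r(X):
    d=np.array(X)-O; return np.array([np.cos(YAW)*d[0]+np.sin(YAW)*d[1],-np.sin(YAW)*d[0]+np.cos(YAW)*d[1],d[2]])
def turn():  # rotvec in tool frame to reach tool z down, tool x = -rack x
    s=arm.observe(); x=-np.array([np.cos(YAW),np.sin(YAW),0]);z=np.array([0,0,-1]);y=np.cross(z,x)
    return (Ro.from_quat(s["orientation"]).inv()*Ro.from_matrix(np.c_[x,y,z])).as_rotvec()
np.set_printoptions(precision=4,suppress=True)
E
python3 - <<'E'
from h import *
print(turn())
for p in [(0.229,-.5,.32),(.40,-.2,.32),(.48,-.02,.32)]: print(totool(p))
print(totool(r2w(-.03,-.05,.24)))
# vice heights: triangulate
for ut,us in [((372,212),(362,165)),((373,262),(412,178))]:
    print(onz("top",*ut,.0),onz("top",*ut,.15),onz("side",*us,0),onz("side",*us,.15))
E
```

```text
[ 0.0014  0.0001 -0.1498]
[ 0.0002 -0.0002 -0.0894]
[-0.2802  0.2013 -0.0891]
[-0.4279  0.3316 -0.0889]
[-0.5944  0.4459 -0.0088]
[ 0.5165 -0.1547  0.    ] [ 0.4897 -0.1383  0.15  ] [ 0.5694 -0.2969  0.    ] [ 0.4802 -0.0996  0.15  ]
[ 0.3483 -0.151   0.    ] [ 0.3366 -0.1349  0.15  ] [ 0.3792 -0.3217  0.    ] [ 0.326  -0.1197  0.15  ]
```

>>> {"name": "move_arm", "arguments": {"targets": [[[-0.02,0.015,-0.045,0,0,0,0],[-0.05,0.035,-0.085,0,0,0,0],[-0.085,0.06,-0.09,0,0,0,0],[-0.12,0.085,-0.09,0,0,-0.03,0],[-0.155,0.11,-0.09,0,0,-0.06,0],[-0.19,0.14,-0.09,0,0,-0.09,0],[-0.225,0.165,-0.09,0,0,-0.12,0],[-0.265,0.195,-0.09,0,0,-0.15,0],[-0.3,0.22,-0.09,0,0,-0.15,0],[-0.34,0.25,-0.09,0,0,-0.15,0],[-0.38,0.285,-0.09,0,0,-0.15,0],[-0.42,0.315,-0.09,0,0,-0.15,0],[-0.46,0.345,-0.08,0,0,-0.15,0],[-0.5,0.375,-0.06,0,0,-0.15,0],[-0.535,0.4,-0.04,0,0,-0.15,0],[-0.565,0.425,-0.02,0,0,-0.15,0],[-0.594,0.446,-0.009,0,0,-0.15,0],[-0.594,0.446,-0.009,0,0,-0.15,0],[-0.594,0.446,-0.009,0,0,-0.15,0],[-0.594,0.446,-0.009,0,0,-0.15,0]]]}}

```text
time_s: 2.15
eef_pos: [0.5832, 0.1527, 0.2409]
orientation: [-0.286, 0.958, 0.001, 0.0]
wrist_force: [-0.0, 0.2, 0.3]
grip_width: 0.0006
```

Run:
```python
from h import *
s=arm.observe(); print(s["time_s"],s["eef_pos"],w2r(s["eef_pos"]),turn(),s["grip_width"],s["wrist_force"])
np.save("s1.npy",s,allow_pickle=True)
cv2.imwrite("pics/w1.png",arm.camera("wrist")[:,:,::-1]);cv2.imwrite("pics/side1.png",arm.camera("side")[:,:,::-1])
```

```text
2.15 [0.5832 0.1527 0.2409] [-0.0307 -0.0503  0.2409] [ 0.001   0.0009 -0.0001] 0.0006034103053003371 [-0.0255  0.1936  0.3222]
```

View pics/w1.png

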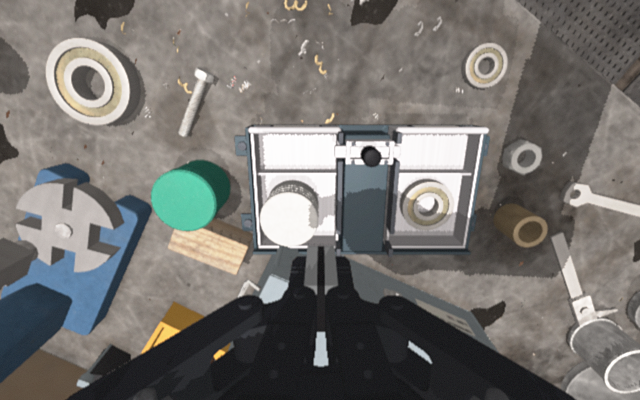

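View pics/side1.png

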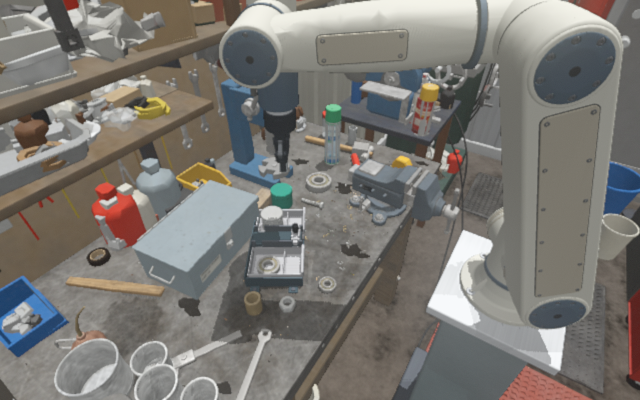

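Wrist view: piston (288,215) stands in the right tray. The middle-sized bearing (427,204) is in the left tray; its look-alikes are the large one at (90,82) and the small one at (487,65). The knob is at about (371,156). I'll check this in a close crop and refine the rack's pose.

Run:
```python
from h import *
a=cv2.imread("pics/w1.png")[110:265,230:500]
cv2.imwrite("pics/w1c.png",cv2.resize(a,(0,0),fx=2.96,fy=2.96,interpolation=cv2.INTER_CUBIC))
for p in [(-.058,0,.096),(-.082,.125,.056),(-.082,-.125,.056)]: print(proj("wrist",r2w(*p)))
```

```text
(np.float64(377.59399995659675), np.float64(155.8172057637134))
(np.float64(494.9652375038162), np.float64(124.88271363453876))
(np.float64(249.39611014603656), np.float64(125.19879134789686))
```

View pics/w1c.png

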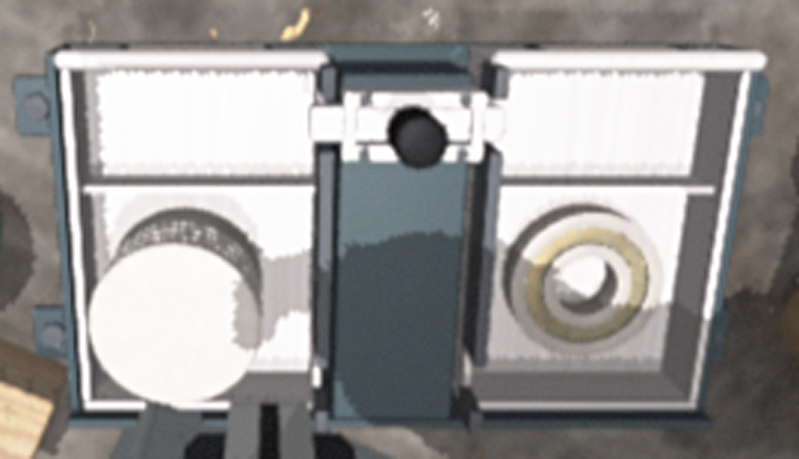

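Run:
```python
from h import *
f=lambda x,y:(230+x/2.96,110+y/2.96)
k=onz("wrist",*f(418,137),.096);a=onz("wrist",*f(766,60),.0525);b=onz("wrist",*f(54,60),.0525)
print(k,a,b);print(w2r(k),w2r(a),w2r(b),np.linalg.norm(a-b))
# inner rim ends, divider ends
for q,z in [((327,62),.0525),((497,62),.0525),((83,190),.034),((714,190),.034),((85,408),.042),((705,408),.042)]: print(q,w2r(onz("wrist",*f(*q),z)))
# piston/bearing
print(w2r(onz("wrist",*f(175,323),.065)),w2r(onz("wrist",*f(587,285),.028)))
```

```text
[0.5364 0.1752 0.096 ] [0.4511 0.2715 0.0525] [0.5871 0.0631 0.0525]
[-0.0576 -0.0059  0.096 ] [-0.0762  0.1215  0.0525] [-0.0765 -0.1273  0.0525] 0.24880018681070654
(327, 62) [-0.0757 -0.0319  0.0525]
(497, 62) [-0.0757  0.0275  0.0525]
(83, 190) [-0.0252 -0.124   0.034 ]
(714, 190) [-0.0249  0.1194  0.034 ]
(85, 408) [ 0.0642 -0.1274  0.042 ]
(705, 408) [0.0646 0.1257 0.042 ]
[ 0.0175 -0.087   0.065 ] [0.0162 0.0768 0.028 ]
```

>>> {"name": "move_arm", "arguments": {"targets": [[[0.027,0.008,0.02,0,0,0,0],[0.027,0.008,0.05,0,0,0,0],[0.027,0.008,0.08,0,0,0,0],[0.027,0.008,0.11,0,0,0,0],[0.027,0.008,0.135,0,0,0,0],[0.027,0.008,0.15,0,0,0,0],[0.027,0.008,0.161,0,0,0,0],[0.027,0.008,0.161,0,0,0,0],[0.027,0.008,0.161,0,0,0,0]]]}}

```text
time_s: 3.15
eef_pos: [0.557, 0.1446, 0.0814]
orientation: [-0.285, 0.958, 0.001, 0.002]
wrist_force: [0.3, 0.1, 0.4]
grip_width: -0.0001
```

Run:
```python
from h import *
s=arm.observe(); print(s["time_s"],s["eef_pos"],w2r(s["eef_pos"]),turn(),s["wrist_force"])
w=arm.camera("wrist")[:,:,::-1]; cv2.imwrite("pics/w2.png",w)
a=arm.camera("side")[:,:,::-1][180:300,210:350]
cv2.imwrite("pics/side2.png",cv2.resize(a,(0,0),fx=4,fy=4,interpolation=cv2.INTER_CUBIC))
```

```text
3.15 [0.557  0.1446 0.0814] [-0.0571 -0.0427  0.0814] [ 0.0006  0.0034 -0.0009] [0.2854 0.1196 0.3707]
```

View pics/w2.png

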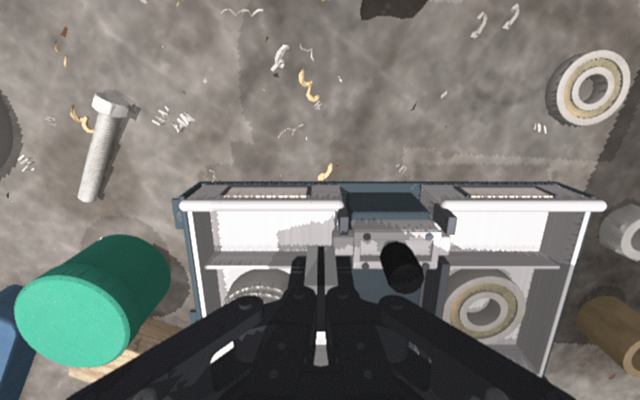

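View pics/side2.png

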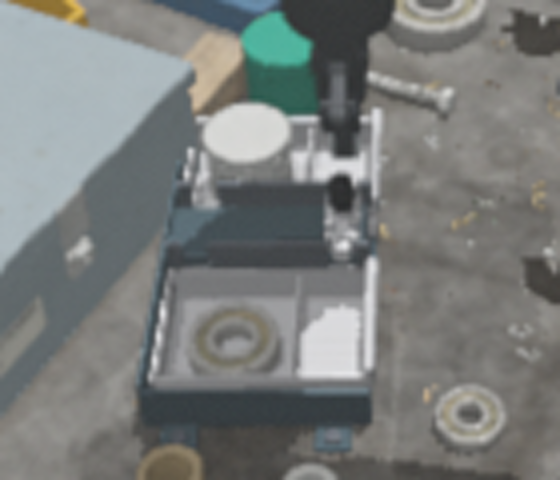

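>>> {"name": "move_arm", "arguments": {"targets": [[[0,0.003,0,0,0,0,0],[0,0.006,0,0,0,0,0],[0,0.009,0,0,0,0,0],[0,0.012,0,0,0,0,0],[0,0.015,0,0,0,0,0],[0,0.018,0,0,0,0,0]]]}}

```text
time_s: 3.85
eef_pos: [0.5472, 0.1601, 0.0817]
orientation: [-0.285, 0.958, 0.001, 0.002]
wrist_force: [1.4, -1.6, -0.1]
grip_width: 0.0001
```

Run:
```python
from h import *
s=arm.observe(); print(s["time_s"],w2r(s["eef_pos"]),turn(),w2r(np.array(s["wrist_force"])+O))
```

```text
3.85 [-0.0568 -0.0243  0.0817] [ 0.0005  0.0042 -0.0005] [ 0.2811 -2.1402 -0.1479]
```

>>> {"name": "move_arm", "arguments": {"targets": [[[0,0.002,0,0,0,0,0],[0,0.004,0,0,0,0,0],[0,0.006,0,0,0,0,0]]]}}

```text
time_s: 4.15
eef_pos: [0.544, 0.165, 0.0817]
orientation: [-0.285, 0.958, 0.001, 0.002]
wrist_force: [1.3, -3.1, -0.2]
grip_width: 0.0003
```

Run:
```python
from h import *
s=arm.observe(); print(s["time_s"],w2r(s["eef_pos"]),w2r(np.array(s["wrist_force"])+O))
w=arm.camera("wrist")[:,:,::-1]; cv2.imwrite("pics/w3.png",w[170:370,180:480])
```

```text
4.15 [-0.0568 -0.0185  0.0817] [-0.5682 -3.3245 -0.2381]
```

View pics/w3.png

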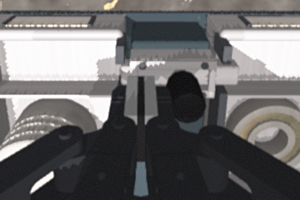

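Knob in contact and moving at friction force; continuing to the stop in small steps.

>>> {"name": "move_arm", "arguments": {"targets": [[[0,0.002,0,0,0,0,0],[0,0.004,0,0,0,0,0]]]}}

```text
time_s: 4.4
eef_pos: [0.5417, 0.1686, 0.0817]
orientation: [-0.285, 0.958, 0.001, 0.002]
wrist_force: [1.9, -2.1, -0.1]
grip_width: 0.0001
```

>>> {"name": "move_arm", "arguments": {"targets": [[[0,0.002,0,0,0,0,0],[0,0.003,0,0,0,0,0]]]}}

```text
time_s: 4.6
eef_pos: [0.5402, 0.1708, 0.0818]
orientation: [-0.286, 0.958, 0.0, 0.002]
wrist_force: [3.9, -4.8, -1.6]
grip_width: 0.0
```

>>> {"name": "move_arm", "arguments": {"targets": [[[0,0.002,0,0,0,0,0],[0,0.002,0,0,0,0,0]]]}}

```text
time_s: 4.8
eef_pos: [0.5401, 0.171, 0.0819]
orientation: [-0.286, 0.958, -0.001, 0.002]
wrist_force: [6.5, -7.8, -2.1]
grip_width: -0.0003
```

Run:
```python
from h import *
s=arm.observe(); print(s["time_s"],w2r(s["eef_pos"]),w2r(np.array(s["wrist_force"])+O))
```

```text
4.8 [-0.0568 -0.0113  0.0819] [  1.1535 -10.1024  -2.0915]
```

>>> {"name": "move_arm", "arguments": {"targets": [[[0,-0.01,0,0,0,0,0],[-0.002,-0.03,-0.005,0,0,0,0],[-0.004,-0.05,-0.005,0,0,0,0],[-0.006,-0.064,-0.005,0,0,0,0],[-0.006,-0.067,-0.005,0,0,0,0],[-0.006,-0.067,0,0,0,0,0],[-0.006,-0.067,0.015,0,0,0,0],[-0.006,-0.067,0.015,0,0,0,0]]]}}

```text
time_s: 5.6
eef_pos: [0.5798, 0.1184, 0.0649]
orientation: [-0.286, 0.958, -0.001, 0.0]
wrist_force: [-1.1, 0.0, 0.3]
grip_width: -0.0
```

Run:
```python
from h import *
s=arm.observe(); print(s["time_s"],w2r(s["eef_pos"]),turn(),w2r(np.array(s["wrist_force"])+O))
w=arm.camera("wrist")[:,:,::-1]; cv2.imwrite("pics/w4.png",w)
a=arm.camera("side")[:,:,::-1][180:300,210:350]
cv2.imwrite("pics/side4.png",cv2.resize(a,(0,0),fx=4,fy=4,interpolation=cv2.INTER_CUBIC))
```

```text
5.6 [-0.0524 -0.0772  0.0649] [-0.0022 -0.0004 -0.    ] [-0.9044  0.6043  0.2761]
```

View pics/w4.png

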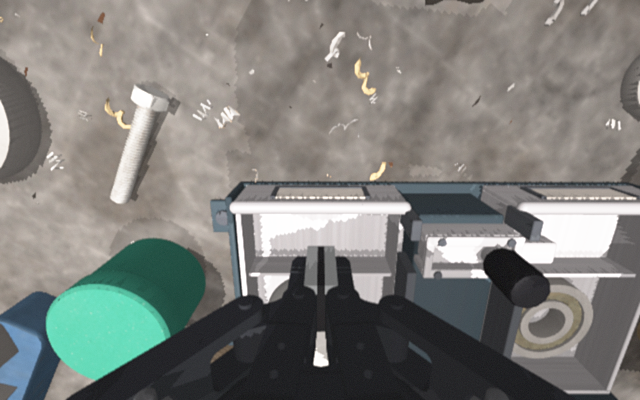

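View pics/side4.png

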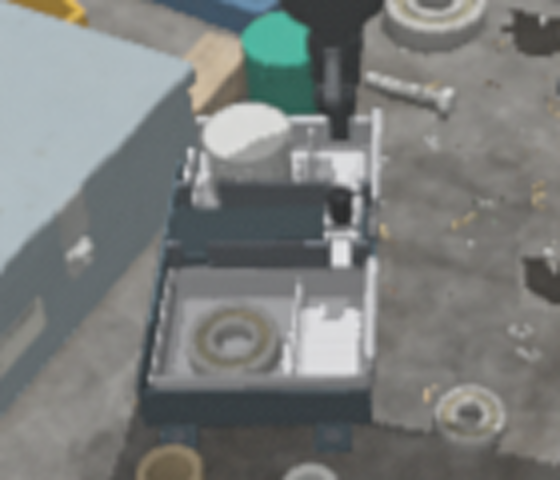

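>>> {"name": "move_arm", "arguments": {"targets": [[[0,0,0.008,0,0,0,0],[0,0,0.018,0,0,0,0],[0,0,0.028,0,0,0,0],[0,0,0.033,0,0,0,0],[0,0,0.033,0,0,0,0],[0.003,0,0.033,0,0,0,0],[0.006,0,0.033,0,0,0,0],[0.008,0,0.033,0,0,0,0],[0.01,0,0.033,0,0,0,0],[0.012,0,0.033,0,0,0,0]]]}}

```text
time_s: 6.7
eef_pos: [0.5721, 0.1123, 0.0344]
orientation: [-0.286, 0.958, -0.001, 0.003]
wrist_force: [3.7, 2.4, -1.6]
grip_width: 0.0002
```

Run:
```python
from h import *
s=arm.observe(); print(s["time_s"],w2r(s["eef_pos"]),turn(),w2r(np.array(s["wrist_force"])+O))
w=arm.camera("wrist")[:,:,::-1]; cv2.imwrite("pics/w5.png",w)
```

```text
6.7 [-0.0621 -0.078   0.0344] [-0.0041  0.005   0.0008] [ 4.4454 -0.0395 -1.5669]
```

View pics/w5.png

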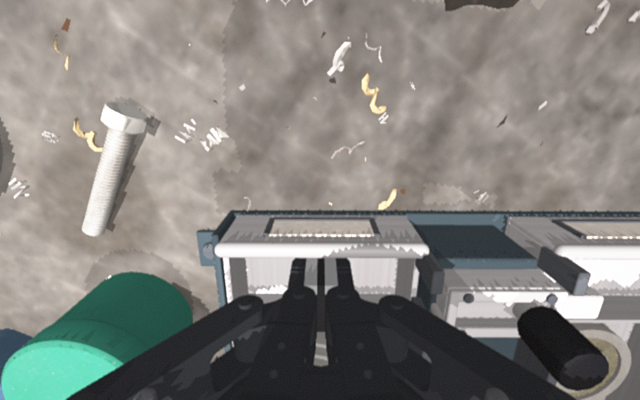

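>>> {"name": "move_arm", "arguments": {"targets": [[[0.001,0,0,0,0,0,0],[0.003,0,0,0,0,0,0],[0.006,0,0,0,0,0,0],[0.01,0,0,0,0,0,0],[0.014,0,0,0,0,0,0],[0.018,0,0,0,0,0,0],[0.022,0,0,0,0,0,0],[0.026,0,0,0,0,0,0],[0.03,0,0,0,0,0,0],[0.034,0,0,0,0,0,0],[0.038,0,0,0,0,0,0],[0.042,0,0,0,0,0,0],[0.046,0,0,0,0,0,0],[0.05,0,0,0,0,0,0],[0.054,0,0,0,0,0,0],[0.058,0,0,0,0,0,0],[0.062,0,0,0,0,0,0],[0.066,0,0,0,0,0,0],[0.07,0,0,0,0,0,0],[0.074,0,0,0,0,0,0]]]}}

```text
time_s: 8.75
eef_pos: [0.5099, 0.0714, 0.0341]
orientation: [-0.286, 0.958, -0.001, 0.003]
wrist_force: [2.5, 2.3, 1.6]
grip_width: -0.0001
```

Run:
```python
from h import *
s=arm.observe(); print(s["time_s"],w2r(s["eef_pos"]),turn(),w2r(np.array(s["wrist_force"])+O))
```

```text
8.75 [-0.1366 -0.0781  0.0341] [-0.0041  0.0049  0.0008] [3.3909 0.5393 1.6274]
```

>>> {"name": "move_arm", "arguments": {"targets": [[[0.003,0,0,0,0,0,0],[0.006,0,0,0,0,0,0],[0.009,0,0,0,0,0,0],[0.012,0,0,0,0,0,0],[0.0145,0,0,0,0,0,0],[0.017,0,0,0,0,0,0],[0.019,0,0,0,0,0,0],[0.021,0,0,0,0,0,0],[0.0225,0,0,0,0,0,0]]]}}

```text
time_s: 9.65
eef_pos: [0.4909, 0.059, 0.0339]
orientation: [-0.286, 0.958, -0.001, 0.003]
wrist_force: [1.7, 2.2, 3.2]
grip_width: -0.0002
```

Run:
```python
from h import *
s=arm.observe(); print(s["time_s"],w2r(s["eef_pos"]),turn(),w2r(np.array(s["wrist_force"])+O))
```

```text
9.65 [-0.1593 -0.0781  0.0339] [-0.0042  0.0048  0.0008] [2.6423 0.8636 3.1762]
```

>>> {"name": "move_arm", "arguments": {"targets": [[[0.001,0,0,0,0,0,0],[0.002,0,0,0,0,0,0],[0.003,0,0,0,0,0,0]]]}}

```text
time_s: 9.95
eef_pos: [0.4889, 0.0576, 0.034]
orientation: [-0.286, 0.958, -0.001, 0.004]
wrist_force: [4.3, 5.0, 0.2]
grip_width: 0.0002
```

>>> {"name": "move_arm", "arguments": {"targets": [[[0.001,0,0,0,0,0,0],[0.002,0,0,0,0,0,0],[0.002,0,0,0,0,0,0]]]}}

```text
time_s: 10.25
eef_pos: [0.4889, 0.0577, 0.0342]
orientation: [-0.286, 0.958, -0.001, 0.006]
wrist_force: [5.9, 5.1, -1.9]
grip_width: 0.0001
```

Run:
```python
from h import *
s=arm.observe(); print(s["time_s"],w2r(s["eef_pos"]),turn(),w2r(np.array(s["wrist_force"])+O))
w=arm.camera("wrist")[:,:,::-1]; cv2.imwrite("pics/w6.png",w)
```

```text
10.25 [-0.1617 -0.0781  0.0342] [-0.0045  0.0102  0.001 ] [ 7.7742  1.0427 -1.9395]
```

View pics/w6.png

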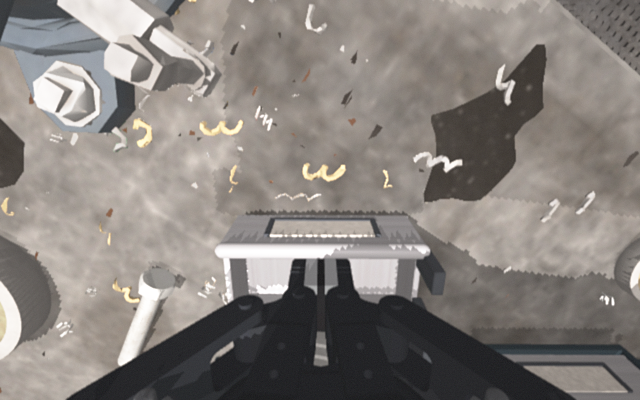

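>>> {"name": "move_arm", "arguments": {"targets": [[[-0.003,0,0,0,0,0,0],[-0.008,0,0,0,0,0,0],[-0.01,0,-0.005,0,0,0,0],[-0.01,0,-0.03,0,0,0,0],[-0.01,0,-0.06,0,0,0,0],[-0.01,0,-0.09,0,0,0,0],[-0.01,0.01,-0.1,0,0,0,0],[-0.03,0.035,-0.1,0,0,0,0],[-0.055,0.065,-0.1,0,0,0,0],[-0.085,0.1,-0.1,0,0,0,0],[-0.104,0.125,-0.1,0,0,0,0],[-0.104,0.125,-0.1,0,0,0,0],[-0.104,0.125,-0.1,0,0,0,0]]]}}

```text
time_s: 11.6
eef_pos: [0.5053, 0.2193, 0.1338]
orientation: [-0.287, 0.958, -0.001, 0.004]
wrist_force: [1.2, -0.7, 0.6]
grip_width: -0.0002
```

Run:
```python
from h import *
s=arm.observe(); print(s["time_s"],w2r(s["eef_pos"]),turn(),w2r(np.array(s["wrist_force"])+O))
w=arm.camera("wrist")[:,:,::-1]; cv2.imwrite("pics/w7.png",w)
a=arm.camera("side")[:,:,::-1][180:300,210:370]
cv2.imwrite("pics/side7.png",cv2.resize(a,(0,0),fx=4,fy=4,interpolation=cv2.INTER_CUBIC))
```

```text
11.6 [-0.0594  0.0481  0.1338] [-0.0046  0.0077  0.0022] [ 0.6325 -1.2058  0.6293]
```

View pics/w7.png

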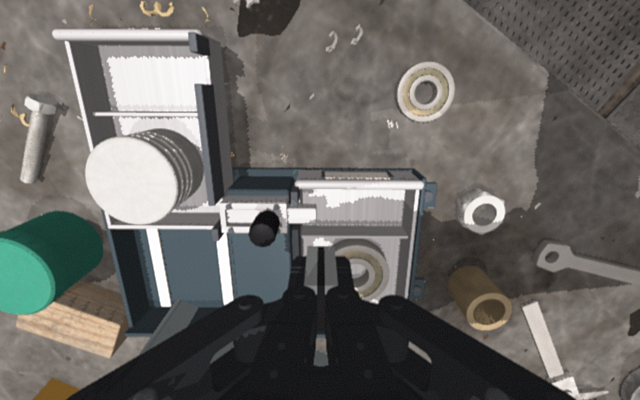

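View pics/side7.png

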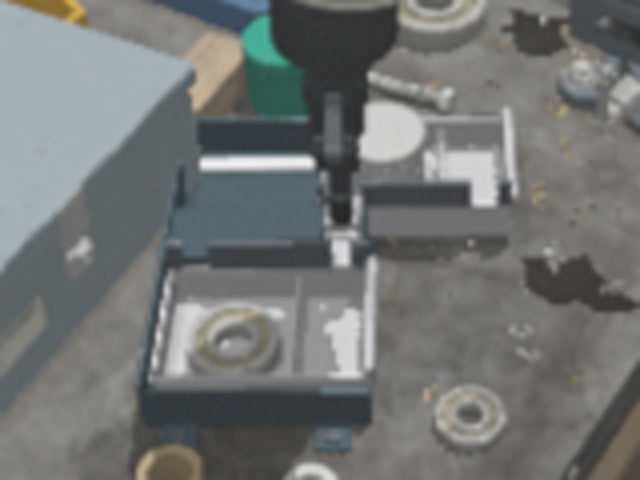

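>>> {"name": "move_arm", "arguments": {"targets": [[[-0.002,0,0.01,0,0,0,0],[-0.002,0,0.03,0,0,0,0],[-0.002,0,0.047,0,0,0,0],[-0.002,0,0.052,0,0,0,0],[-0.002,-0.004,0.052,0,0,0,0],[-0.002,-0.008,0.052,0,0,0,0],[-0.002,-0.012,0.052,0,0,0,0],[-0.002,-0.014,0.052,0,0,0,0],[-0.002,-0.014,0.052,0,0,0,0]]]}}

```text
time_s: 12.6
eef_pos: [0.516, 0.2077, 0.083]
orientation: [-0.286, 0.958, -0.001, 0.005]
wrist_force: [-0.2, 0.2, 0.8]
grip_width: -0.0002
```

Run:
```python
from h import *
s=arm.observe(); print(s["time_s"],w2r(s["eef_pos"]),turn(),w2r(np.array(s["wrist_force"])+O))
w=arm.camera("wrist")[:,:,::-1]; cv2.imwrite("pics/w8.png",cv2.resize(w[180:330,200:450],(0,0),fx=3,fy=3))
```

```text
12.6 [-0.0569  0.0326  0.083 ] [-0.0044  0.01    0.0001] [-0.0708  0.2459  0.7951]
```

View pics/w8.png

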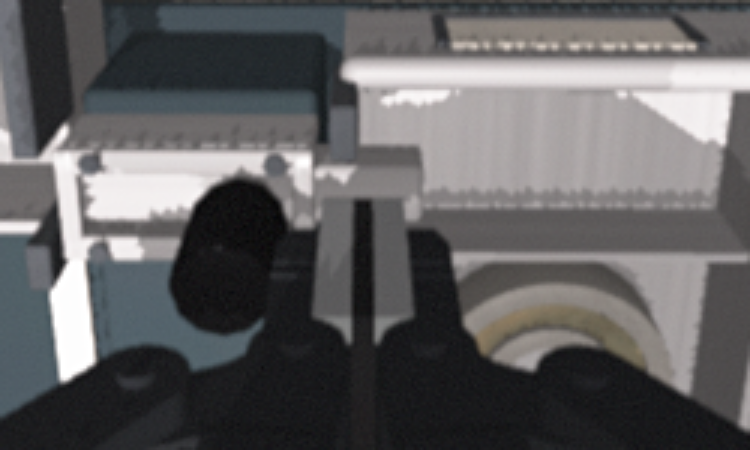

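>>> {"name": "move_arm", "arguments": {"targets": [[[0,-0.001,0,0,0,0,0],[0,-0.002,0,0,0,0,0]]]}}

```text
time_s: 12.85
eef_pos: [0.5166, 0.2064, 0.0828]
orientation: [-0.286, 0.958, -0.0, 0.005]
wrist_force: [-1.7, 3.3, -0.1]
grip_width: 0.0002
```

>>> {"name": "move_arm", "arguments": {"targets": [[[0,-0.001,0,0,0,0,0],[0,-0.002,0,0,0,0,0]]]}}

```text
time_s: 13.05
eef_pos: [0.5176, 0.2049, 0.0828]
orientation: [-0.286, 0.958, -0.0, 0.005]
wrist_force: [-1.5, 1.8, 1.0]
grip_width: 0.0001
```

Run:
```python
from h import *
s=arm.observe(); print(s["time_s"],w2r(s["eef_pos"]),turn(),w2r(np.array(s["wrist_force"])+O))
```

```text
13.05 [-0.057   0.0294  0.0828] [-0.0035  0.0096  0.0006] [-0.2565  2.3442  0.9699]
```

>>> {"name": "move_arm", "arguments": {"targets": [[[0,-0.002,0,0,0,0,0],[0,-0.004,0,0,0,0,0],[0,-0.006,0,0,0,0,0],[0,-0.008,0,0,0,0,0],[0,-0.01,0,0,0,0,0],[0,-0.01,0,0,0,0,0]]]}}

```text
time_s: 13.65
eef_pos: [0.5233, 0.1962, 0.0828]
orientation: [-0.286, 0.958, -0.0, 0.005]
wrist_force: [-1.6, 1.5, -0.1]
grip_width: 0.0001
```

Run:
```python
from h import *
s=arm.observe(); print(s["time_s"],w2r(s["eef_pos"]),turn(),w2r(np.array(s["wrist_force"])+O))
w=arm.camera("wrist")[:,:,::-1]; cv2.imwrite("pics/w9.png",cv2.resize(w[180:330,200:450],(0,0),fx=3,fy=3))
```

```text
13.65 [-0.0571  0.019   0.0828] [-0.0038  0.0096  0.0003] [-0.5535  2.0965 -0.0612]
```

View pics/w9.png

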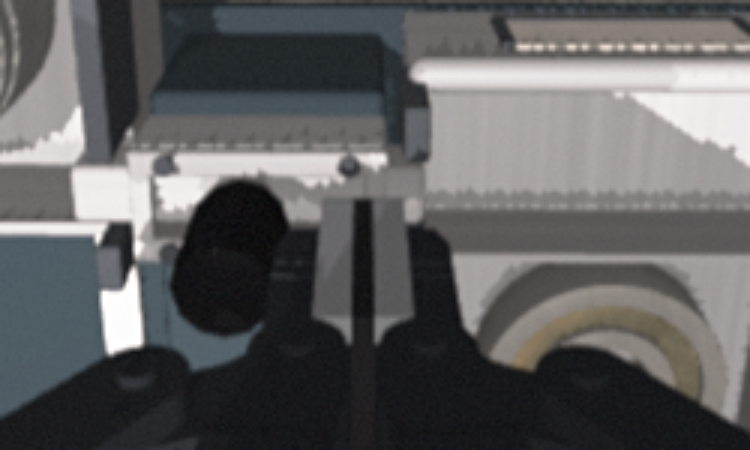

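>>> {"name": "move_arm", "arguments": {"targets": [[[0,0.005,0,0,0,0,0],[0,0.015,0,0,0,0,0],[0,0.018,-0.01,0,0,0,0],[0,0.018,-0.04,0,0,0,0],[0,0.018,-0.08,0,0,0,0],[0,0.0,-0.12,0,0,0,0],[-0.02,-0.03,-0.15,0,0,0,0],[-0.03,-0.04,-0.16,0,0,0,0],[-0.03,-0.04,-0.16,0,0,0,0],[-0.03,-0.04,-0.16,0,0,0,0]]]}}

```text
time_s: 14.7
eef_pos: [0.5681, 0.1791, 0.2429]
orientation: [-0.286, 0.958, -0.0, 0.005]
wrist_force: [-0.8, 0.2, -0.9]
grip_width: 0.0001
```

Run:
```python
from h import *
s=arm.observe(); print(s["time_s"],w2r(s["eef_pos"]),turn(),w2r(np.array(s["wrist_force"])+O))
w=arm.camera("wrist")[:,:,::-1]; cv2.imwrite("pics/w10.png",w)
cv2.imwrite("pics/w10c.png",cv2.resize(w[110:210,280:450],(0,0),fx=4.5,fy=4.5,interpolation=cv2.INTER_CUBIC))
```

```text
14.7 [-0.0289 -0.0199  0.2429] [-0.0034  0.0089  0.0003] [-0.5356  0.5735 -0.9374]
```

View pics/w10.png

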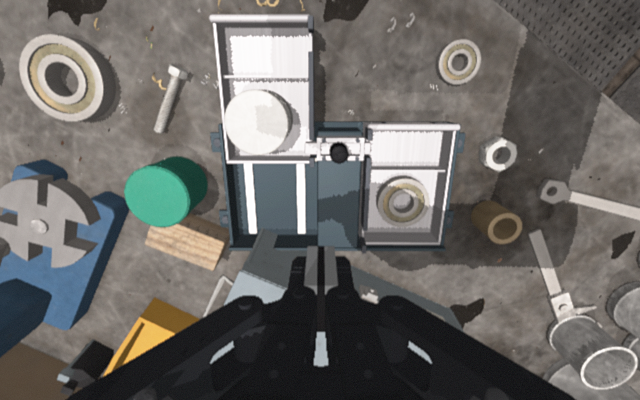

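View pics/w10c.png

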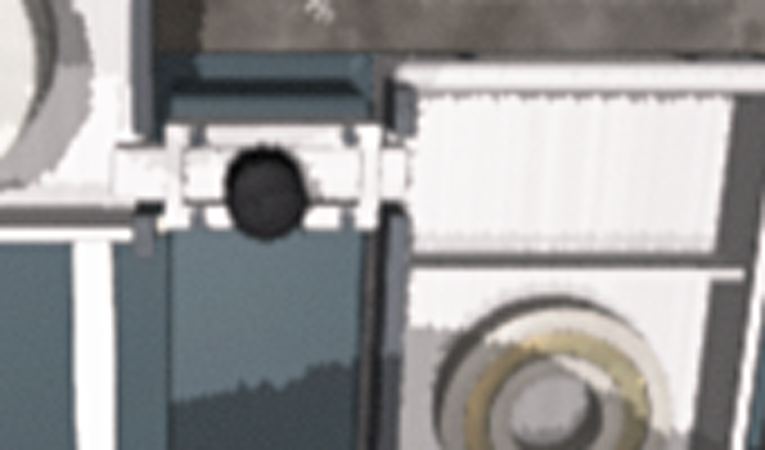

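Run:
```python
from h import *
f=lambda x,y:(280+x/4.5,110+y/4.5)
for q,z in [((115,172),.062),((408,175),.062),((266,192),.096)]: print(w2r(onz("wrist",*f(*q),z)))
a=w2r(onz("wrist",262,18.5,.0525));b=w2r(onz("wrist",413,127,.0525));print(a,b,a-b)
print("knob start ref -.0059 (b<=-.002)")
```

```text
[-0.0565 -0.0379  0.062 ]
[-0.0559  0.0289  0.062 ]
[-0.0583 -0.0052  0.096 ]
[-0.176  -0.0772  0.0525] [-0.077   0.0729  0.0525] [-0.0991 -0.1501  0.    ]
knob start ref -.0059 (b<=-.002)
```

Run:
```python
from h import *
print(arm.close_job()); s=arm.observe(); print(s["time_s"],s["wrist_force"])
```

```text
the job is handed in; nothing more can be done
None
the job is handed in; nothing more can be done
```

The right tray, which holds the piston, is drawn out to its stop and locked open by the bolt. I handed the job in at about 14.8 s of the 48 s allowed; no verdict came back.

**What I did:**
- **Bolt clear:** I pushed the bolt left with the closed fingertips until it reached its hard stop, where the force rose to about 10 N.
- **Tray out:** I hooked the right tray's lip from inside the finger well and drew it out about 100 mm. The drag was 3–4 N, and the force rose to about 8 N at the stop.
- **Bolt back:** I pushed the bolt back right into the tray's rear notch with about 2 N and lifted clear.

**Last checks:**
- In the last wrist picture the right lip lies 99 mm ahead of the left one.
- The bolt's bar passes through the right strip's notch. I put it 2–3.5 mm right of centre, so its left end should still be a few millimetres inside the left tray's strip.
- The left tray is shut. The piston and bearing lie in their compartments, and the things round about show no sign of having moved.
- The arm was clear of everything, with the gripper well above the rack.

**Disagreement:** the top, side and wrist views differed by up to about 6 mm on where the knob lay sideways. I therefore judged the bolt by contact force and travel rather than by the pictures alone. I did not tug the tray to test the lock.

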